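# Roll the flue pipe to the labelling line

## Task

With your fingertips on top of the white flue pipe lying on the plywood bed, roll it along the bed until it stops straight across, its centreline over the dark line between the two pointer blocks. Do not pick it up or push it from the side, and leave the other parts on the bed and table where they are. Finish clear of the pipe.

Things in the scene. Friction and masses are not known exactly. Their poses are not given: they have to be found in the camera images.
- pipe: white closed pipe, 60 mm diameter, 200 mm long, about 0.3 kg, lying across the bed on either side of the line, top 72 mm above the table. Rolls with a little resistance: after a slow push it stops within a few mm. Origin: its middle, on its axis (42 mm above the table). x axis: along the pipe; y and z turn as it rolls. A thin steel seam runs along its +z side, up at the start
- bed: fixed plywood board 250 mm (its x) by 460 mm (its y), surface 12 mm above the table; the pipe rolls along the bed's y. Aluminium rails 14 mm wide, 12 mm above the board, along the long sides (inner gap 222 mm); lips 6 mm high at the ends. Origin: centre of the underside, on the table
- gauge: the target: a dark line 6 mm wide straight across the board, along the gauge's x axis (parallel to the bed's x); at each end of it a dark pointer block on the rail, top 36.5 mm above the table. Origin: middle of the line, at the board's surface; the finished pipe's middle is 30 mm above it
- coupling: white plastic ring, 56 mm across, 45 mm high, standing on the bed near its +y end; bystander; origin: centre of underside
- end_cap: grey stepped disc, 54 mm across, 34 mm high, on the bed near its -y end; bystander; origin: centre of underside
- elbow: white pipe elbow, 66 mm across, 93 mm high, standing on the table left of the bed; bystander; origin: centre of underside
- tape_roll: brown roll, 100 mm across, 48 mm high, flat on the table left of the bed; bystander; origin: centre of underside
- carton: small cardboard box, 110 x 90 x 80 mm high, on the table right of the bed; bystander; origin: centre of underside
- stub_pipe: short white pipe, 60 mm across, 110 mm high, standing upright on the table right of the bed; bystander; origin: centre of underside
- driver: screwdriver lying on the table far left; bystander

How it is judged:
On the way:
1. the pipe has rolled through more than a fifth of a turn (seam over), still lying on the bed (angle between pipe's own z axis and vertical above 1.3 rad and height (world z) of pipe below 0.05 m), for 0.1 s.
At the end, for the whole second after the job is handed in: the pipe lies at rest on the bed, its middle within 10 mm of the line (measured along the bed), its axis within 0.12 rad (7 degrees) of the line's direction (y of pipe in the frame of gauge between -0.01 and 0.01 m and z of pipe in the frame of gauge between 0.026 and 0.034 m and angle between the x axis of pipe and the x axis of gauge, either way round below 0.12 rad and linear speed of pipe below 0.01 m/s and contact force between pipe and bed above 0.5 N); the robot touches nothing.
It fails at once if the pipe is lifted more than 12 mm off the bed (height (world z) of pipe above 0.054 m).
It fails at once if the pipe is pushed from the side or pinched: touched by the fingers while the TCP is below 65 mm (the pipe's top is at 72 mm) (contact force between the fingers and pipe above 0.3 N and height (world z) of the grasp point below 0.065 m).
It fails at once if another part on the bed or table is moved more than 15 mm (distance of any of coupling, end_cap, elbow, tape_roll, carton, stub_pipe, driver from where it was at the start of the episode above 0.015 m).
It also fails if it takes over 58 s, if anything falls off the work surface, if the arm or the gripper's body presses on something with over 40 N, if the wrist force passes 120 N, or if a joint passes its speed limit or range.

## Robot

A 7-joint arm with a two-finger parallel gripper is mounted at the origin on the work surface. World frame = base frame: x ahead of the robot, y to its left, z up, the work surface at z = 0. Lengths are in m, angles in rad, forces in N, time in s.
With the tool pointing down it reaches from about 0.425 to 0.825 m from the base axis. Payload 3.6 kg.
Tool frame: the origin (TCP) lies between the finger pads, 19 mm behind the fingertips; this is the grasp point; z points along the fingers, y is the line along which they close (so a half turn about z gives the same grasp; the last joint's range is limited). The gripper opens to 93 mm and grips with 3 to 60 N. Pads are 15 mm wide; open, the fingers measure 128 mm over their backs; the gripper's body (75 mm by 188 mm) begins 65 mm behind the grasp point.
Start: joints at [1.242, 0.615, -0.013, 1.423, 0.008, 1.103, -0.04], TCP at [0.194, -0.62, 0.237] pointing down, gripper open.
Joint ranges: [-3.12, 3.12], [-0.3, 2.06], [-1.34, 1.32], [0.26, 2.42], [-1.36, 4.5], [0.01, 1.98], [-2.84, 2.84]. Speed limits (rad/s): [2.79, 2.79, 3.14, 3.14, 3.14, 3.14, 3.14].

## Interface

Orientations are given as a rotation vector (axis times angle).
In Python, from plant import readout, imaging, ctrl, finder gives the robot as it stands. The module is installed in compiled form; this text tells all that it offers.
- The arm moves only by the tool step_arm, never from a script. Its argument "steps" is one flat list of numbers, 6 for each row, row after row: the shift along the tool's x, y, z in units of 40 mm (1.0 is 40 mm), then the turn, a rotation vector about the tool's x, y, z in units of 5 degrees (1.0 is 5 degrees). A call has 1 to 10 rows; each row is the pose to reach, as a shift and turn from the pose commanded when the call began, along the tool's axes at that moment; what a row does not reach only later rows make up. A row lasts 1/10 s, in which the tool goes at most 50 mm and 8.59 degrees, less where a joint would pass 70% of its speed; a pose out of reach is approached as far as the arm can. A call with a gripper value outside its range is refused whole. "gripper" is the opening, from -1 (shut) to 1 (fully open), set as the call begins (left out, the last holds). The fingers move at their own pace and stop on an object; "squeeze" is the grip in N (left out, the last holds). Time passes only in rows, so rows that repeat a pose let the fingers close. It gives the time, the measured TCP pose, the force, the opening and the grip force at its end, in the units of the state.
- readout.observe(): the state, without advancing time (a new reading comes with each control period).
- imaging.snapshot(name): name is "scene" or "top" or "wrist"; returns (picture, depth): 420x560x3 uint8, red, green, blue; 420x560 float32, m along the optical axis (not along the pixel's ray), 0 where there is no reading.
- imaging.get_calibration(name): a dict with "K" (3x3 intrinsics, pixels), "k1" (the pictures are not rectified: a ray, as slopes to the right and down, at radius r is drawn at 1 + k1 r^2 times it, then the intrinsics apply), "rvec" (rotation vector, rad) and "tvec" (3), from world to camera coordinates, as OpenCV has them. Camera axes: x right, y down, z forward; pixel columns grow to the right and rows downward; lengths in m; the calibration is good to about 2 mm. A picture is of the moment at which its call begins: read the wrist's pose just before it. get_calibration takes no time and is no camera call; for the wrist camera it gives the pose at the moment of the call.
- ctrl.job_done(): hands the job in; it is judged then, once.
Trained networks look in the newest picture that a camera, given by its name, has taken for a name from the list of things; names that differ only in an ending like _2 or _b are one class to them, and where a whole thing is asked for, a point or a joint stands for the part that bears it (a point fixed in the world has none). Each returns a list of dicts, best first, with "score" (0 to 1); they miss things now and then, are a little off and sometimes report something else, mostly with a low value. They report only what shows in the picture. A call takes as long as a camera call.
- finder.find_in(camera, target): "extent" ([centre column, centre row, width, height] in pixels, round what is visible of it).
- finder.pinpoint(camera, target): "centre" ([row, column] in pixels: a listed point, or the origin of a listed thing).
The state is a dict: "time_s": time; "joint_pos": joint angles; "qd": joint speeds; "joint_efforts": joint torques, N m; "position": TCP position; "eef_rot": TCP orientation; "force": force on the tool from outside, world axes, zero at the start; "moment": the same for the moment, N m; "width": finger opening in m; "grip_force": force on a finger pad.
Only numpy, scipy, OpenCV 4.12 (cv2) and the standard library are available. Lean on these libraries where they do the work, as an engineer would, in place of code of your own. Each camera call takes 0.05 s, during which the arm holds its last target. There are 200 camera calls.

## Working session

There is one attempt and no reset: what is moved stays moved. The work goes in short steps, Python scripts to look and compute and a tool call to move; the robot and the scene stay as the last step left them, time stands still between calls to the robot, and variables do not carry over. Pictures are saved under pics/ and viewed, at most 10 in all, crops included, and the job is handed in when it is done.

Besides the shell and the picture viewer there is one more tool, called as name(argument=value, ...) on one line, values as JSON. step_arm: Moves the arm, as the interface text tells. Its arguments: {"type":"object","properties":{"steps":{"type":"array"},"gripper":{"type":"number"},"squeeze":{"type":"number"}},"required":["steps"]}

```bash
mkdir -p pics
cat > h.py <<'E'
import numpy as np, cv2
from plant import readout, imaging, ctrl, finder
def world(cam,depth,uv):
    c=imaging.get_calibration(cam);K=c["K"];R=cv2.Rodrigues(np.array(c["rvec"],float))[0];t=np.array(c["tvec"],float).ravel()
    uv=np.atleast_2d(uv).astype(float)
    s=cv2.undistortPoints(uv.reshape(-1,1,2),np.array(K,float),np.array([c["k1"],0,0,0.])).reshape(-1,2)
    d=depth[uv[:,1].astype(int),uv[:,0].astype(int)]
    P=np.c_[s*d[:,None],d]
    return (P-t)@R
E
python3 - <<'E'
from h import *
for n in("top","scene"):
    p,d=imaging.snapshot(n); cv2.imwrite(f"pics/{n}0.png",p[:,:,::-1]); np.save(n+"0.npy",d)
    for k in("pipe","gauge","bed","coupling","end_cap"):
        print(n,k,finder.pinpoint(n,k)[:2])
s=readout.observe();print(s)
E
```

```text
top pipe []
top gauge [{'centre': [191.3, 292.4], 'score': 0.75}]
top bed [{'centre': [187.4, 276.8], 'score': 0.76}]
top coupling [{'centre': [201.6, 220.1], 'score': 0.6}]
top end_cap [{'centre': [178.9, 331.2], 'score': 0.46}]
scene pipe [{'centre': [235.9, 292.8], 'score': 0.64}]
scene gauge [{'centre': [232.0, 250.6], 'score': 0.86}]
scene bed [{'centre': [240.9, 263.2], 'score': 0.88}, {'centre': [242.1, 105.7], 'score': 0.17}]
scene coupling [{'centre': [233.4, 337.4], 'score': 0.83}]
scene end_cap [{'centre': [240.6, 196.0], 'score': 0.89}]
{'time_s': 0.6, 'joint_pos': array([ 1.24149791,  0.61485637, -0.01259277,  1.423381  ,  0.00809477,
        1.10341993, -0.04039028]), 'qd': array([-0.00014224, -0.0012429 ,  0.00045103, -0.00086155, -0.00145388,
        0.00059156,  0.00132977]), 'joint_efforts': array([-4.12971185e-04, -4.58561718e+01,  2.08670846e-01, -1.65951061e+01,
       -6.10429281e-02,  1.33939172e-02,  5.36385801e-05]), 'position': array([ 0.19383765, -0.62039906,  0.2374749 ]), 'eef_rot': array([-3.10562510e+00, -4.73884253e-01, -5.33846956e-05]), 'force': array([ 0.00455701, -0.08873744,  0.06937965]), 'moment': array([-0.04442459, -0.00770403, -0.03989526]), 'grip_force': 0.0, 'width': 0.09305884683690983}
```

View pics/top0.png

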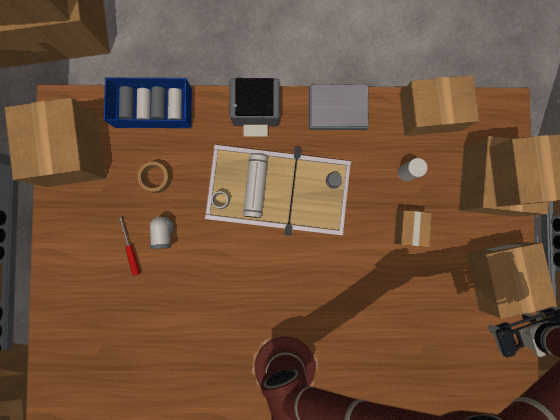

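View pics/scene0.png

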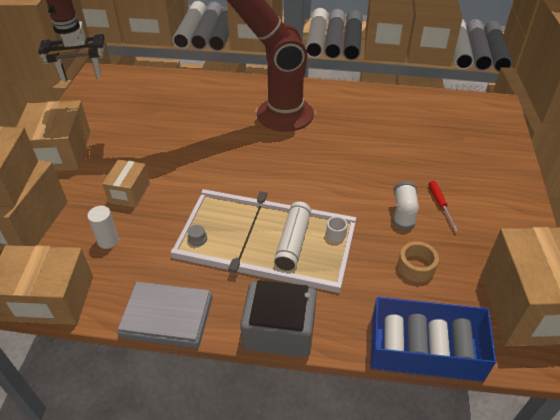

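The top view shows the pipe from about (260,154) to (252,217). The dark line runs (297,152)–(289,230), with the coupling at (220,199) and the end cap at (334,180). Next I'll measure these in world coordinates.

```bash
cat >> h.py <<'E'
def cloud(cam,d):
    v,u=np.nonzero(d>0); uv=np.c_[u,v]
    return uv,world(cam,d,uv)
def pipe_fit(cam,d,box,zr=(.055,.08)):
    uv,P=cloud(cam,d)
    u0,u1,v0,v1=box
    m=(uv[:,0]>=u0)&(uv[:,0]<=u1)&(uv[:,1]>=v0)&(uv[:,1]<=v1)&(P[:,2]>zr[0])&(P[:,2]<zr[1])
    Q=P[m]; vx,vy,x,y=cv2.fitLine(Q[:,:2].astype(np.float32),cv2.DIST_L2,0,.001,.001).ravel()
    a=np.array([vx,vy]);a*=np.sign(a[0]); s=(Q[:,:2]-[x,y])@a
    c=np.array([x,y])+a*(np.percentile(s,1)+np.percentile(s,99))/2
    return c,a,np.ptp(s),len(Q),np.percentile(Q[:,2],[5,50,95,99.5])
E
python3 - <<'E'
from h import *
d=np.load("top0.npy")
print("top",pipe_fit("top",d,(235,280,145,225)))
print("line/blocks",world("top",d,[[297.5,153],[288.5,230],[296,165],[290,215],[293,190.5]]).round(4))
print("corners",world("top",d,[[215,147],[350,161],[343,233],[207,219],[310,190]]).round(4))
print("others",world("top",d,[[334,180],[220,199]]).round(4))
d=np.load("scene0.npy")
print("sc",pipe_fit("scene",d,(265,320,195,275)))
print("scene line/blocks",world("scene",d,[[262,197],[235,265],[262,205],[242,252],[250.6,232]]).round(4))
from scipy.spatial.transform import Rotation as R
print(R.from_rotvec(readout.observe()["eef_rot"]).as_matrix().round(3))
# dark line pixels
for n in("top","scene"):
    im=cv2.imread(f"pics/{n}0.png").max(2);d=np.load(n+"0.npy");uv,P=cloud(n,d)
    c=P[:,:2]-world(n,d,[[293,190.5] if n=="top" else [250.6,232]])[0,:2]
    m=(im[uv[:,1],uv[:,0]]<80)&(np.abs(c[:,0])<.1)&(np.abs(c[:,1])<.03)&(P[:,2]<.02)&(P[:,2]>.005)
    print(n,m.sum(),cv2.fitLine(P[m,:2].astype(np.float32),cv2.DIST_HUBER,0,.001,.001).ravel())
E
```

```text
top (array([0.59456182, 0.0993182 ]), array([ 0.99520206, -0.09784102], dtype=float32), np.float64(0.20039327101942706), 1004, array([0.05698897, 0.06737435, 0.07389228, 0.07654606]))
line/blocks [[ 0.7062 -0.0398  0.0372]
 [ 0.4516 -0.0099  0.036 ]
 [ 0.6703 -0.0362  0.0132]
 [ 0.5019 -0.0159  0.0124]
 [ 0.5841 -0.0259  0.0139]]
corners [[ 0.7277  0.2345  0.0266]
 [ 0.683  -0.2168  0.0213]
 [ 0.442  -0.1961 -0.0055]
 [ 0.4887  0.2633 -0.0016]
 [ 0.5863 -0.0833  0.0098]]
others [[ 0.6159 -0.1594  0.0427]
 [ 0.5553  0.2185  0.0104]]
sc (array([0.59981561, 0.10026192]), array([ 0.9950876 , -0.09899835], dtype=float32), np.float64(0.21125423477661331), 1189, array([0.05702732, 0.06795158, 0.07385222, 0.07648115]))
scene line/blocks [[ 0.4648 -0.0068  0.0417]
 [ 0.7129 -0.0375  0.0339]
 [ 0.4692 -0.0069  0.0131]
 [ 0.6524 -0.0315  0.0148]
 [ 0.5779 -0.0213  0.014 ]]
[[ 0.954  0.298  0.   ]
 [ 0.298 -0.954  0.   ]
 [ 0.    -0.    -1.   ]]
top 65 [ 0.99309206 -0.11733799  0.58825004 -0.02394001]
scene 37 [ 0.99338377 -0.11484201  0.55170214 -0.02222195]
```

```bash
cat >> h.py <<'E'
from scipy.spatial.transform import Rotation as R
A=-0.110
ax=np.array([np.cos(A),np.sin(A),0]); n=np.array([-np.sin(A),np.cos(A),0])
RG=np.c_[np.cross(ax,[0,0,-1]),ax,[0,0,-1]]
def units(p):
    s=readout.observe(); M=R.from_rotvec(s["eef_rot"])
    return (M.inv().apply(np.array(p)-s["position"])/.04).round(3),(np.rad2deg((M.inv()*R.from_matrix(RG)).as_rotvec())/5).round(3),s["time_s"],s["position"].round(4),s["force"].round(2)
E
python3 -c "
from h import *
print(RG.round(3));print(units(np.array([.597,.0995,.14])+.012*n))
p=np.array([.597,.0995,.237])+.012*n;print(units(p))"
```

```text
[[ 0.11   0.994  0.   ]
 [ 0.994 -0.11   0.   ]
 [ 0.     0.    -1.   ]]
(array([ 15.108, -14.447,   2.438]), array([  0.   ,  -0.   , -13.269]), 0.6, array([ 0.1938, -0.6204,  0.2375]), array([ 0.  , -0.09,  0.07]))
(array([ 1.5108e+01, -1.4447e+01,  1.3000e-02]), array([  0.   ,  -0.   , -13.269]), 0.6, array([ 0.1938, -0.6204,  0.2375]), array([ 0.  , -0.09,  0.07]))
```

step_arm(steps=[15.1,-14.45,0,0,0,-13.27,15.1,-14.45,0,0,0,-13.27,15.1,-14.45,0,0,0,-13.27,15.1,-14.45,0,0,0,-13.27,15.1,-14.45,0,0,0,-13.27,15.1,-14.45,0,0,0,-13.27,15.1,-14.45,0,0,0,-13.27,15.1,-14.45,0,0,0,-13.27,15.1,-14.45,0,0,0,-13.27,15.1,-14.45,0,0,0,-13.27], gripper=1)

```text
time_s: 1.6
position: [0.4363, -0.1812, 0.2379]
eef_rot: [2.34, 2.094, 0.001]
force: [1.0, -0.4, -0.2]
width: 0.093
grip_force: 0.0
```

```bash
python3 -c "
from h import *
print(units(np.array([.597,.0995,.14])+.012*n))"
```

```text
(array([7.719, 3.214, 2.448]), array([ 0.013,  0.005, -0.008]), 1.6, array([ 0.4363, -0.1812,  0.2379]), array([ 1.  , -0.43, -0.18]))
```

step_arm(steps=[7.7,3.2,1,0,0,0,7.7,3.2,1,0,0,0,7.7,3.2,1,0,0,0,7.7,3.2,1,0,0,0,7.7,3.2,1,0,0,0,7.7,3.2,1,0,0,0,7.7,3.2,1,0,0,0,7.7,3.2,2.4,0,0,0,7.7,3.2,2.4,0,0,0,7.7,3.2,2.4,0,0,0])

```text
time_s: 2.6
position: [0.5954, 0.1078, 0.1401]
eef_rot: [-2.34, -2.094, 0.007]
force: [-0.3, 0.9, -0.3]
width: 0.0927
grip_force: 0.0
```

Run:
```python
from h import *
print(units(np.array([.597,.0995,.091])+.012*n))
for c,b in(("top",(230,285,140,230)),("scene",(260,325,190,280))):
    p,d=imaging.snapshot(c); cv2.imwrite(f"pics/{c}1.png",p[:,:,::-1])
    print(c,pipe_fit(c,d,b))
p,d=imaging.snapshot("wrist"); cv2.imwrite("pics/w1.png",p[:,:,::-1]);np.save("w1.npy",d)
uv,P=cloud("wrist",d)
m=(P[:,2]>.05)&(P[:,2]<.085)&(abs((P[:,:2]-[.597,.0995])@n[:2])<.05)&(abs((P[:,:2]-[.597,.0995])@ax[:2])<.11)
print("wrist",m.sum(),cv2.fitLine(P[m,:2].astype(np.float32),cv2.DIST_L2,0,.001,.001).ravel(),np.percentile(P[m,2],[50,95,99.5]))
```

```text
(array([0.1  , 0.068, 1.228]), array([-0.047,  0.03 , -0.012]), 2.6, array([0.5954, 0.1078, 0.1401]), array([-0.31,  0.93, -0.3 ]))
top (array([0.59416558, 0.09718121]), array([ 0.94519466, -0.3265074 ], dtype=float32), np.float64(0.20349362056441234), 24, array([0.05536   , 0.06045679, 0.06699065, 0.07187996]))
scene (array([0.60481628, 0.10575583]), array([ 0.979597  , -0.20097204], dtype=float32), np.float64(0.21070737322419753), 826, array([0.05696488, 0.06652836, 0.07376851, 0.07629314]))
wrist 15815 [ 0.99513334 -0.09853757  0.5987224   0.10767154] [0.06861229 0.07247281 0.07336139]
```

View pics/w1.png

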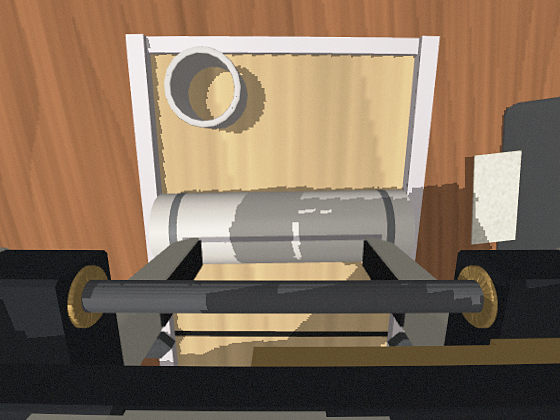

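View pics/scene1.png

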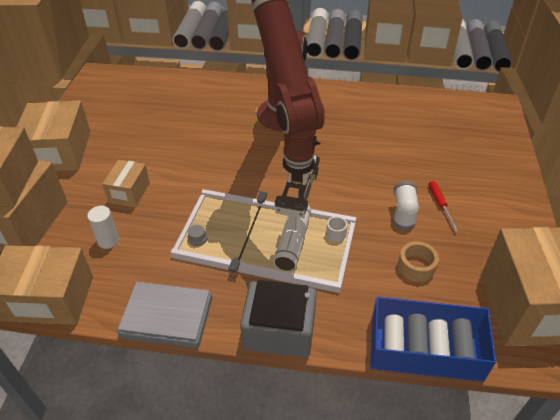

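The wrist view shows the pipe at rows 190–262 and the dark line at row ~333, with both finger tips over the pipe. I'll measure the pipe-to-line distance in this one view.

```bash
cat >> h.py <<'E'
from scipy.optimize import least_squares
def wrist_pipe(d,c0,r0=.045):
    uv,P=cloud("wrist",d); q=P[:,:2]-np.array(c0)
    m=(P[:,2]>.04)&(P[:,2]<.076)&(abs(q@n[:2])<r0)&(abs(q@ax[:2])<.095)
    Q=np.c_[q[m]@n[:2],q[m]@ax[:2],P[m,2]]
    f=lambda p:np.hypot(Q[:,0]-p[0]-p[1]*Q[:,1],Q[:,2]-p[2])-.03
    r=least_squares(f,[0,0,.042],loss="soft_l1",f_scale=.001)
    return r.x, m.sum(), np.median(abs(f(r.x)))  # offset along n from c0, extra yaw tan, height
def wrist_line(im,d,c0):
    uv,P=cloud("wrist",d); q=P[:,:2]-np.array(c0); b=im[uv[:,1],uv[:,0]].max(1)
    m=(abs(q@n[:2])<.02)&(abs(q@ax[:2])<.1)&(P[:,2]>.008)&(P[:,2]<.016)&(b<70)
    return m.sum(), (np.median(q[m]@n[:2]),np.polyfit(q[m]@ax[:2],q[m]@n[:2],1)) if m.sum()>10 else None
E
python3 - <<'E'
from h import *
im=cv2.imread("pics/w1.png");d=np.load("w1.npy")
print(wrist_pipe(d,[.597,.0995]));print(wrist_line(im,d,[.588,-.024]))
print((np.array([.597,.0995])-[.588,-.024])@n[:2])
E
```

```text
(array([0.00044485, 0.01577839, 0.04194979]), np.int64(15827), np.float64(0.0003620213118204242))
(np.int64(908), (np.float64(-0.0005659511516497271), array([-0.00974912, -0.00059673])))
0.12374158280518663
```

```bash
python3 -c "
from h import *
print(units(np.array([.597,.0999,.0915])+.012*n))"
```

```text
(array([ 0.085, -0.   ,  1.301]), array([ 0.038, -0.008, -0.023]), 2.75, array([0.5978, 0.1084, 0.1435]), array([0.61, 0.01, 1.21]))
```

step_arm(steps=[0,0,0.6,0,0,0,0,0,1.0,0,0,0,0,0,1.15,0,0,0,0,0,1.2,0,0,0,0,0,1.22,0,0,0,0,0,1.24,0,0,0,0,0,1.24,0,0,0])

```text
time_s: 3.45
position: [0.597, 0.1095, 0.0927]
eef_rot: [2.34, 2.095, 0.002]
force: [0.2, -0.3, -0.5]
width: 0.0934
grip_force: 0.0
```

```bash
python3 -c "
from h import *
print(units(np.array([.597,.0999,.0915])+.012*n))"
```

```text
(array([0.061, 0.026, 0.029]), array([ 0.015, -0.006, -0.001]), 3.45, array([0.597 , 0.1095, 0.0927]), array([ 0.16, -0.25, -0.54]))
```

step_arm(steps=[0.06,0,0.02,0,0,0,0.06,0,0.04,0,0,0,0.06,0,0.05,0,0,0,0.06,0,0.05,0,0,0])

```text
time_s: 3.85
position: [0.5972, 0.1125, 0.0906]
eef_rot: [2.34, 2.096, 0.002]
force: [-0.4, 0.4, 3.8]
width: 0.093
grip_force: 2.2
```

step_arm(steps=[0,0,0.03,0,0,0,-0.1,0,0.03,0,0,0,-0.25,0,0.03,0,0,0,-0.4,0,0.03,0,0,0,-0.55,0,0.03,0,0,0,-0.7,0,0.03,0,0,0,-0.85,0,0.03,0,0,0,-1.0,0,0.03,0,0,0,-1.1,0,0.03,0,0,0,-1.1,0,0.03,0,0,0])

```text
time_s: 4.85
position: [0.5927, 0.0675, 0.0908]
eef_rot: [2.34, 2.094, 0.002]
force: [-1.8, -0.2, 12.6]
width: 0.093
grip_force: 6.2
```

```bash
cat > look.py <<'E'
from h import *
import sys
k=sys.argv[1]; g=float(sys.argv[2])  # guess of remaining distance
L=np.array([.588,-.024])-.0006*n[:2]
p,d=imaging.snapshot("wrist"); cv2.imwrite(f"pics/w{k}.png",p[:,:,::-1])
c=L+g*n[:2]+.0072*0
r=wrist_pipe(d,c); s=readout.observe()
t=(s["position"][:2]-L)@n[:2]
print("pipe",round((g+r[0][0])*1000,1),"yaw",r[0][1].round(4),"h",r[0][2].round(4),r[1],r[2].round(5),"tcp",round(t*1000,1),"z",s["position"][2].round(4),s["force"].round(1),s["time_s"],"line",wrist_line(p[:,:,::-1],d,L))
print("along ax",((s["position"][:2]-L)@ax[:2]).round(4))
E
python3 look.py 2 .1
```

```text
pipe 102.1 yaw 0.0147 h 0.0415 26735 0.00036 tcp 92.5 z 0.0909 [-1.6 -0.2 12. ] 4.9 line (np.int64(1394), (np.float64(0.00020770213515523296), array([-0.00550419,  0.00016567])))
along ax -0.0053
```

step_arm(steps=[0,0,-0.15,0,0,0,0.05,0,-0.3,0,0,0,0.35,0,-0.3,0,0,0,0.54,0,-0.3,0,0,0,0.54,0,-0.2,0,0,0,0.54,0,-0.06,0,0,0,0.54,0,-0.03,0,0,0,0.54,0,0,0,0,0,0.54,0,0,0,0,0])

```text
time_s: 5.8
position: [0.5944, 0.091, 0.0903]
eef_rot: [-2.339, -2.097, -0.003]
force: [-3.1, 1.5, 11.4]
width: 0.0932
grip_force: 5.6
```

```bash
python3 look.py 3 .102
```

```text
pipe 102.5 yaw 0.0149 h 0.0414 17509 0.00036 tcp 115.7 z 0.0903 [-2.4  2.2 10.6] 5.85 line (np.int64(416), (np.float64(1.7267433580347998e-06), array([1.61942265e-03, 4.63414513e-05])))
along ax -0.0063
```

Stroke 2.

step_arm(steps=[-0.1,0,0,0,0,0,-0.25,0,0,0,0,0,-0.4,0,0,0,0,0,-0.55,0,0,0,0,0,-0.7,0,0,0,0,0,-0.85,0,0,0,0,0,-1.0,0,0,0,0,0,-1.15,0,0,0,0,0,-1.2,0,0,0,0,0,-1.2,0,0,0,0,0])

```text
time_s: 6.85
position: [0.5895, 0.0409, 0.0906]
eef_rot: [2.339, 2.094, -0.0]
force: [-3.1, -0.9, 13.4]
width: 0.0929
grip_force: 6.8
```

step_arm(steps=[0,0,-0.15,0,0,0,0.05,0,-0.3,0,0,0,0.35,0,-0.3,0,0,0,0.6,0,-0.3,0,0,0,0.6,0,-0.2,0,0,0,0.6,0,-0.06,0,0,0,0.6,0,-0.03,0,0,0,0.6,0,0,0,0,0,0.6,0,0,0,0,0])

```text
time_s: 7.75
position: [0.5918, 0.0671, 0.0901]
eef_rot: [-2.339, -2.097, -0.002]
force: [-2.7, 1.9, 10.4]
width: 0.0932
grip_force: 5.4
```

```bash
python3 look.py 4 .08
```

```text
pipe 77.6 yaw 0.0145 h 0.0415 17165 0.00036 tcp 91.5 z 0.0901 [-3.7  2.3 11.2] 7.8 line (np.int64(1430), (np.float64(-0.0003518091844246608), array([-0.00871624, -0.00035474])))
along ax -0.0063
```

Consistent, about 25 mm per stroke. Strokes 3 and 4 follow.

step_arm(steps=[-0.1,0,0,0,0,0,-0.25,0,0,0,0,0,-0.4,0,0,0,0,0,-0.55,0,0,0,0,0,-0.7,0,0,0,0,0,-0.85,0,0,0,0,0,-1.0,0,0,0,0,0,-1.15,0,0,0,0,0,-1.2,0,0,0,0,0,-1.2,0,0,0,0,0])

```text
time_s: 8.8
position: [0.5868, 0.0171, 0.0907]
eef_rot: [2.339, 2.094, -0.0]
force: [-3.6, -0.9, 14.4]
width: 0.093
grip_force: 7.1
```

step_arm(steps=[0,0,-0.15,0,0,0,0.05,0,-0.3,0,0,0,0.35,0,-0.3,0,0,0,0.58,0,-0.3,0,0,0,0.58,0,-0.2,0,0,0,0.58,0,-0.06,0,0,0,0.58,0,-0.03,0,0,0,0.58,0,0,0,0,0,0.58,0,0,0,0,0])

```text
time_s: 9.7
position: [0.5891, 0.0423, 0.0901]
eef_rot: [-2.339, -2.097, -0.002]
force: [-2.7, 1.2, 11.4]
width: 0.0934
grip_force: 5.6
```

```bash
python3 look.py 5 .053
```

```text
pipe 52.9 yaw 0.0147 h 0.0414 17205 0.00035 tcp 66.7 z 0.0901 [-4.2  1.1 11.3] 9.75 line (np.int64(0), None)
along ax -0.0062
```

step_arm(steps=[-0.1,0,0,0,0,0,-0.25,0,0,0,0,0,-0.4,0,0,0,0,0,-0.55,0,0,0,0,0,-0.7,0,0,0,0,0,-0.85,0,0,0,0,0,-1.0,0,0,0,0,0,-1.15,0,0,0,0,0,-1.25,0,0,0,0,0,-1.25,0,0,0,0,0])

```text
time_s: 10.75
position: [0.5839, -0.0102, 0.0905]
eef_rot: [2.339, 2.094, -0.001]
force: [-2.6, -1.6, 13.9]
width: 0.093
grip_force: 6.9
```

step_arm(steps=[0,0,-0.15,0,0,0,0.05,0,-0.3,0,0,0,0.35,0,-0.3,0,0,0,0.61,0,-0.3,0,0,0,0.61,0,-0.2,0,0,0,0.61,0,-0.06,0,0,0,0.61,0,-0.03,0,0,0,0.61,0,0,0,0,0,0.61,0,0,0,0,0])

```text
time_s: 11.65
position: [0.5863, 0.0168, 0.0901]
eef_rot: [-2.339, -2.097, -0.002]
force: [-2.3, 1.2, 11.5]
width: 0.0928
grip_force: 5.5
```

```bash
python3 look.py 6 .027
```

```text
pipe 26.9 yaw 0.0148 h 0.0414 17093 0.00036 tcp 40.9 z 0.0901 [-2.9  1.4 11.3] 11.7 line (np.int64(0), None)
along ax -0.0062
```

step_arm(steps=[-0.15,0,0,0,0,0,-0.3,0,0,0,0,0,-0.45,0,0,0,0,0,-0.6,0,0,0,0,0,-0.75,0,0,0,0,0,-0.9,0,0,0,0,0,-1.05,0,0,0,0,0,-1.2,0,0,0,0,0,-1.29,0,0,0,0,0,-1.29,0,0,0,0,0])

```text
time_s: 12.7
position: [0.5809, -0.0375, 0.0904]
eef_rot: [2.339, 2.093, -0.001]
force: [-2.8, -1.4, 12.9]
width: 0.0929
grip_force: 6.6
```

step_arm(steps=[0,0,0,0,0,0,0,0,-0.1,0,0,0,0,0,-0.4,0,0,0,0,0,-1,0,0,0,0.5,0,-2,0,0,0,1.5,0,-2.5,0,0,0,2.5,0,-2.5,0,0,0,3.0,0,-2.5,0,0,0,3.0,0,-2.5,0,0,0,3.0,0,-2.5,0,0,0])

```text
time_s: 13.7
position: [0.5934, 0.0822, 0.1883]
eef_rot: [2.34, 2.095, -0.003]
force: [-0.5, -0.4, -0.3]
width: 0.0933
grip_force: 0.0
```

Run:
```python
from h import *
L=np.array([.588,-.024])-.0006*n[:2]
for c,b in(("top",(265,320,145,235)),("scene",(225,280,190,280))):
    p,d=imaging.snapshot(c); cv2.imwrite(f"pics/{c}9.png",p[:,:,::-1])
    r=pipe_fit(c,d,b); print(c,r,(r[0]-L)@n[:2])
p,d=imaging.snapshot("wrist"); cv2.imwrite("pics/w9.png",p[:,:,::-1])
print(wrist_pipe(d,L))
```

```text
top (array([ 0.60563235, -0.02953306]), array([0.99977607, 0.02116195], dtype=float32), np.float64(0.1700133235994269), 644, array([0.05714459, 0.06716529, 0.07305926, 0.0756126 ])) -0.0029639678587784716
scene (array([ 0.587923  , -0.02221458]), array([ 0.99481857, -0.10166607], dtype=float32), np.float64(0.2095978978456991), 1123, array([0.05729655, 0.06805705, 0.07349415, 0.07646439])) 0.0023661742173437658
(array([6.72369597e-05, 1.34235272e-02, 4.15798370e-02]), np.int64(4239), np.float64(0.0003009239293203861))
```

View pics/scene9.png

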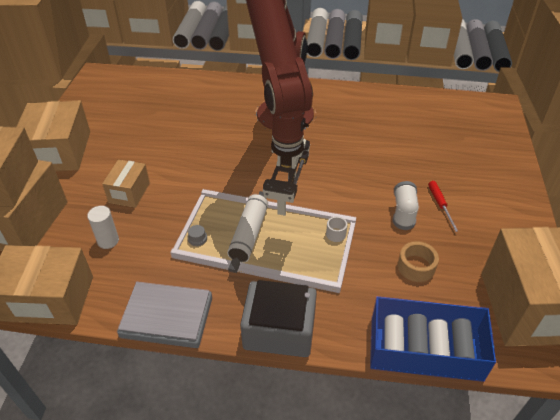

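The pipe lies over the line between the pointer blocks, at about (250,227) in the scene view. The wrist fit puts it 0.1 mm off the line, and the arm is clear, so I'm handing in.

```bash
python3 -c "
from h import *
print(ctrl.job_done())"
```

```text
the job is handed in; nothing more can be done
None
```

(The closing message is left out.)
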